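# Release the large seed balls with the seesaw gate

## Robot

A 7-joint arm with a two-finger parallel gripper is mounted at the origin on the work surface. World frame = base frame: x ahead of the robot, y to its left, z up, the work surface at z = 0. Lengths are in m, angles in rad, forces in N, time in s.
With the tool pointing down it reaches from about 0.425 to 0.925 m from the base axis. Payload 6.8 kg.
Tool frame: the origin (TCP) lies midway between the tips of the shut fingers; the grasp point (between the pads) lies 19 mm behind it; z points along the fingers, y is the line along which they close (so a half turn about z gives the same grasp; the last joint's range is limited). The gripper opens to 88 mm and grips with 3 to 60 N. Pads are 20 mm wide; open, the fingers measure 115 mm over their backs; the gripper's body (75 mm by 178 mm) begins 61 mm behind the grasp point.
Start: joints at [-1.338, 0.477, 0.022, 1.555, -0.011, 1.109, -0.083], TCP at [0.226, 0.636, 0.223] pointing down, gripper open.
Joint ranges: [-2.96, 2.96], [-0.34, 2.1], [-1.41, 1.46], [0.24, 2.44], [-1.37, 4.51], [0.17, 1.92], [-2.96, 2.96]. Speed limits (rad/s): [2.39, 2.39, 3.14, 3.14, 3.14, 3.14, 3.14].

## Interface

Orientations are given as a 3x3 rotation matrix whose columns are the frame's x, y, z axes.
In Python, from cell import status, viewer, bot gives the robot as it stands.
- The arm moves only by the shell command python3 -m jog 'ROWS'. ROWS is JSON, a list of rows, each a list of 3 entries, a list of its own where there are three numbers: the shift along the tool's x, y, z in cm, then the turn, a rotation vector about the tool's x, y, z in rad, then the opening in per cent of the stroke, from 0 (shut) to 100 (fully open). In form: [[[dx, dy, dz], [rx, ry, rz], fingers], ...]. A call has 1 to 8 rows; each row is the pose to reach, as a shift and turn from the pose commanded when the call began, along the tool's axes at that moment; what a row does not reach only later rows make up. A row lasts 1/12 s, in which the tool goes at most 41.7 mm and 7.16 degrees, less where a joint would pass 70% of its speed; a pose out of reach is approached as far as the arm can. A call with a gripper value outside its range is refused whole. The fingers move at their own pace and stop on an object; the grip force is fixed at half the most. Time passes only in rows, so rows that repeat a pose let the fingers close. It gives the time, the measured TCP pose, the force, the opening and the grip force at its end, in the units of the state.
- status.state(): the state, without advancing time (a new reading comes with each control period).
- viewer.read_camera(name): name is "side" or "top"; returns a dict with "frame" (420x560x3 uint8, red, green, blue), "mtx" (3x3 intrinsics, pixels), "extrinsics" (4x4, takes a point from world to camera coordinates). Camera axes: x right, y down, z forward; pixel columns grow to the right and rows downward; lengths in m; the calibration is good to about 2 mm. A picture is of the moment at which its call begins. There is no depth.
- bot.job_done(): hands the job in; it is judged then, once.
The state is a dict: "time_s": time; "q": joint angles; "qd": joint speeds; "joint_torque": joint torques, N m; "tcp_pos": TCP position; "ee_rot": TCP orientation; "ft_force": force on the tool from outside, world axes, zero at the start; "moment": the same for the moment, N m; "finger_gap": opening from 0.0 (shut) to 1.0 (fully open); "grip_force": force on a finger pad.
Only numpy, scipy, OpenCV 4.12 (cv2) and the standard library are available. Lean on these libraries where they do the work, as an engineer would, in place of code of your own. Each camera call takes 0.05 s, during which the arm holds its last target. There are 200 camera calls.

## Task

An order for the large seed balls is being packed: on the dispenser rack that holds the two large balls, press the round pad of the seesaw lever right down so that its other end lifts the gate, keep it down until both balls have rolled into the catch tray, then let it come up so that the gate shuts again. Use the fingertips on the pad only: do not grasp or lift anything and do not touch balls or gates. Leave the other rack, with the three small balls, and the things standing around as they are.

Things in the scene. Friction and masses are not known exactly. Their poses are not given: they have to be found in the camera images.
- rack_large: Fixed wooden dispenser rack with the two large balls, 34 mm across; either rack may be the left one. Origin on the table; x points up the chute away from the robot, y left. Base 345 x 285 mm. Chute 40 mm wide at y = 75 mm, sloping 0.2 rad down to a catch tray in front; floor 50 mm high at the gate, x = 20 mm. Seesaw lever lies along y, pivot at x 20, y -35, z 125 mm. Highest point 153 mm.
- lever_large (a joint): Angle (rad) of the aluminium seesaw lever of the rack with the large balls: 0 at rest (pad end high, gate shut), 0.45 at the stop (pad down, gate up). Balls can pass from about 0.33 up. Sprung: about 3 N at the pad at first, 8 N at the bottom; returns to 0 when let go.
- pad_large (a point): Centre of the top of the round aluminium press pad (44 mm across) on the lever of the rack with the large balls, 85 mm from the pivot on the rack's -y side. At rest 152 mm above the table, its face leaning 0.2 rad; sinks 38 mm over the full stroke, straight down within 6 mm. Free space round and above it.
- gate_large (a point): Middle of the lower edge of the gate: an aluminium plate (46 mm wide, 50 mm high, 6 mm thick) fixed to the other end of the lever of the rack with the large balls, 110 mm from the pivot, hanging across the chute. Its lower edge is 54 mm above the table when shut and rises with the lever by about 50 mm.
- tray_large (a point): Middle of the floor of the catch tray (about 90 x 106 mm inside, rim 66 mm above the table, floor sloping gently to the front) at the foot of the chute of the rack with the large balls; 22 mm above the table.
- large_ball_1: Loose dried-clay seed ball, plain terracotta, 34 mm across; origin at its centre. Starts in the chute behind the shut gate, resting against it.
- large_ball_2: Loose dried-clay seed ball, plain terracotta, 34 mm across; origin at its centre. Starts in the chute behind the shut gate, second in the queue.
- rack_small: Fixed wooden dispenser rack with the three small balls, 24 mm across; either rack may be the left one. Origin on the table; x points up the chute away from the robot, y left. Base 345 x 285 mm. Chute 30 mm wide at y = 75 mm, sloping 0.2 rad down to a catch tray in front; floor 50 mm high at the gate, x = 20 mm. Seesaw lever lies along y, pivot at x 20, y -35, z 125 mm. Highest point 153 mm.
- lever_small (a joint): Angle (rad) of the aluminium seesaw lever of the rack with the small balls: 0 at rest (pad end high, gate shut), 0.45 at the stop (pad down, gate up). Balls can pass from about 0.33 up. Sprung: about 3 N at the pad at first, 8 N at the bottom; returns to 0 when let go.
- pad_small (a point): Centre of the top of the round aluminium press pad (44 mm across) on the lever of the rack with the small balls, 85 mm from the pivot on the rack's -y side. At rest 152 mm above the table, its face leaning 0.2 rad; sinks 38 mm over the full stroke, straight down within 6 mm. Free space round and above it.
- gate_small (a point): Middle of the lower edge of the gate: an aluminium plate (46 mm wide, 50 mm high, 6 mm thick) fixed to the other end of the lever of the rack with the small balls, 110 mm from the pivot, hanging across the chute. Its lower edge is 54 mm above the table when shut and rises with the lever by about 50 mm.
- tray_small (a point): Middle of the floor of the catch tray (about 90 x 106 mm inside, rim 66 mm above the table, floor sloping gently to the front) at the foot of the chute of the rack with the small balls; 22 mm above the table.
- small_ball_1: Loose dried-clay seed ball, plain terracotta, 24 mm across; origin at its centre. Starts in the chute behind the shut gate, resting against it.
- small_ball_2: Loose dried-clay seed ball, plain terracotta, 24 mm across; origin at its centre. Starts in the chute behind the shut gate, second in the queue.
- small_ball_3: Loose dried-clay seed ball, plain terracotta, 24 mm across; origin at its centre. Starts in the chute behind the shut gate, third in the queue.
- seedling: Bystander: loose black plant pot, 74 mm across and 74 mm high, with a seedling (total about 150 mm high); origin under its centre.
- parcel: Bystander: loose sealed cardboard parcel 90 x 130 x 60 mm; origin under its centre.
- jar: Bystander: loose glass jar with lid, 60 mm across, 90 mm high; origin under its centre.

How it is judged:
By the outcome, as a careful person would: the job done as asked, in the order asked, and still so for the second after the job is handed in, with the robot touching nothing.
It also fails if it takes over 35 s, if anything falls off the work surface, if the arm or the gripper's body presses on something with over 40 N, if the wrist force passes 120 N, or if a joint passes its speed limit or range.

## Working session

There is one attempt and no reset: what is moved stays moved. The work goes in short steps, Python scripts to look and compute and a shell command to move; the robot and the scene stay as the last step left them, time stands still between calls to the robot, and variables do not carry over. Pictures are saved under pics/ and viewed, at most 10 in all, crops included, and the job is handed in when it is done.

```bash
mkdir -p pics; python3 - <<'E'
from cell import status, viewer
import cv2,numpy as np,pickle
s=status.state();print(s['time_s'],s['tcp_pos'],np.round(s['ee_rot'],3),s['finger_gap'])
d={}
for n in('side','top'):
    c=viewer.read_camera(n);d[n]=c;cv2.imwrite(f'pics/{n}0.png',c['frame'][:,:,::-1]);print(n,np.round(c['mtx'],1).tolist(),np.round(c['extrinsics'],3).tolist())
pickle.dump(d,open('c0.pkl','wb'))
E
```

```text
0.0 [0.22541741 0.6355948  0.22168499] [[-0.943  0.334 -0.   ]
 [ 0.334  0.943 -0.002]
 [-0.    -0.002 -1.   ]] 0.9983615372482585
side [[519.7, 0.0, 280.5], [0.0, 519.7, 204.7], [0.0, 0.0, 1.0]] [[0.793, -0.61, 0.015, -0.432], [-0.441, -0.59, -0.676, 0.34], [0.421, 0.53, -0.736, 1.338], [0.0, 0.0, 0.0, 1.0]]
top [[437.4, 0.0, 275.3], [0.0, 437.4, 215.7], [0.0, 0.0, 1.0]] [[0.009, -1.0, 0.018, -0.005], [-0.999, -0.01, -0.05, 0.578], [0.05, -0.018, -0.999, 1.455], [0.0, 0.0, 0.0, 1.0]]
```

View pics/top0.png

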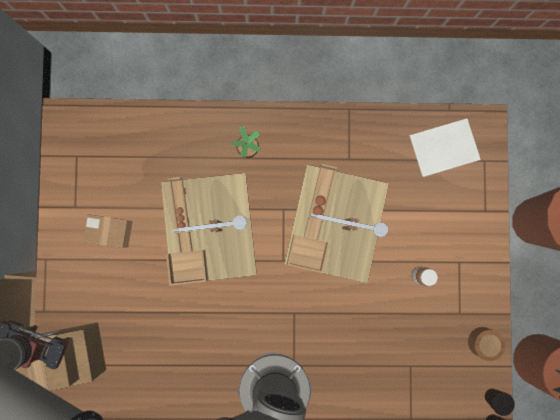

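View pics/side0.png

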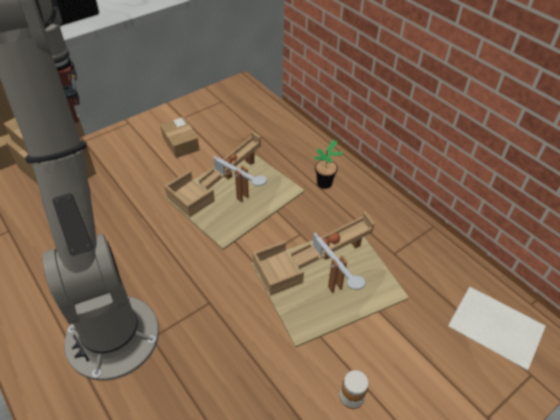

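The right rack holds two larger balls, at top-view pixels (320,201) and (318,210). Its pad is near (381,230) in the top view and (356,283) in the side view. I'll triangulate the pad and check the ball sizes.

```bash
cat > h.py <<'E'
import cv2,numpy as np
def P(c): return c['mtx']@c['extrinsics'][:3]
def tri(a,pa,b,pb):
    X=cv2.triangulatePoints(P(a),P(b),np.float64(pa).reshape(2,1),np.float64(pb).reshape(2,1));return (X[:3]/X[3]).ravel()
def plane(c,p,z):
    R,t=c['extrinsics'][:3,:3],c['extrinsics'][:3,3];o=-R.T@t;d=R.T@np.linalg.inv(c['mtx'])@[*p,1];return o+d*(z-o[2])/d[2]
def pad(c,g,r=13):
    f=c['frame'];x0,y0=g[0]-r,g[1]-r
    h=cv2.cvtColor(f[y0:y0+2*r,x0:x0+2*r],cv2.COLOR_RGB2HSV)
    m=((h[...,1]<70)&(h[...,2]>120)).astype(np.uint8)
    m=cv2.morphologyEx(m,cv2.MORPH_OPEN,cv2.getStructuringElement(cv2.MORPH_ELLIPSE,(7,7)))
    k=max(cv2.findContours(m,0,2)[0],key=cv2.contourArea);e=cv2.fitEllipse(k);print(e);return np.add(e[0],(x0,y0))
E
python3 - <<'E'
import pickle,cv2,numpy as np;from h import *
d=pickle.load(open('c0.pkl','rb'));t,s=d['top'],d['side']
a=pad(t,(381,230));b=pad(s,(356,283));print(a,b,tri(t,a,s,b),plane(t,a,.152),plane(s,b,.152))
for nm,(x,y) in {'R':(320,205),'L':(180,216)}.items():
    h=cv2.cvtColor(t['frame'][y-20:y+20,x-15:x+15],cv2.COLOR_RGB2HSV)
    m=((h[...,1]>140)&((h[...,0]<8)|(h[...,0]>172))).astype(np.uint8)
    for k in cv2.findContours(m,0,1)[0]: print(nm,cv2.contourArea(k),cv2.boundingRect(k))
# lever dir from pad to gate end
p=plane(t,a,.152);g=plane(t,(313,215),.11);print('yaw of +y',np.arctan2(-(g-p)[0],(g-p)[1]))
v=[cv2.resize(t['frame'][150:290,150:400],None,fx=3,fy=3,interpolation=2)][0]
cv2.imwrite('pics/crop.png',v[:,:,::-1])
E
```

```text
((11.67431640625, 12.173081398010254), (13.578272819519043, 17.549976348876953), 100.47709655761719)
((10.74801254272461, 10.466958999633789), (16.750490188598633, 24.962446212768555), 125.27534484863281)
[379.67431641 229.1730814 ] [353.74801254 280.466959  ] [ 0.53109483 -0.31383351  0.15418808] [ 0.53307365 -0.31594101  0.152     ] [ 0.53079443 -0.31200369  0.152     ]
yaw of +y -0.21433013245744797
```

View pics/crop.png

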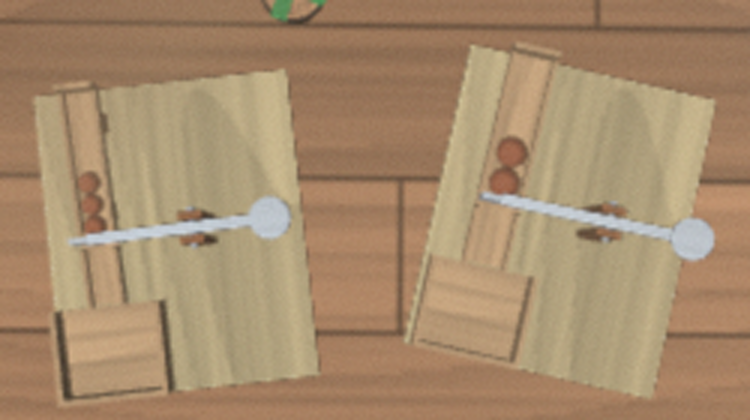

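The crop shows two large balls in the right rack at crop (512,150) and (505,180), and three small ones in the left rack. The right pad is at crop (692,240), which is full-image (380.7,230), so about (0.530, -0.318, 0.152). I'll go there in stages with the fingers shut.

```bash
python3 -m jog '[[[-29,-14.7,-3],[0,0,0],0],[[-29,-14.7,-3],[0,0,0],0],[[-29,-14.7,-3],[0,0,0],0],[[-29,-14.7,-3],[0,0,0],0],[[-29,-14.7,-3],[0,0,0],0],[[-29,-14.7,-3],[0,0,0],0],[[-29,-14.7,-3],[0,0,0],0],[[-29,-14.7,-3],[0,0,0],0]]'
python3 - <<'E'
from cell import status
import numpy as np
s=status.state();print(s['time_s'],s['tcp_pos'],np.round(s['ee_rot'],3),np.round(s['q'],2),s['finger_gap'])
for p in((.52,-.05,.25),(.53,-.318,.20)):print(100*s['ee_rot'].T@(np.array(p)-s['tcp_pos']) if hasattr(s['ee_rot'],'T') else 100*np.array(s['ee_rot']).T@(np.array(p)-np.array(s['tcp_pos'])))
E
```

```text
time_s: 0.77
tcp_pos: [0.4518, 0.3977, 0.2528]
ee_rot: [[-0.942, 0.336, 0.0], [0.336, 0.942, -0.001], [-0.001, -0.001, -1.0]]
ft_force: [0.5, 0.1, 0.4]
finger_gap: 0.433
grip_force: 0.0
0.7667 [0.45176551 0.39770208 0.25276792] [[-0.942  0.336  0.   ]
 [ 0.336  0.942 -0.001]
 [-0.001 -0.001 -1.   ]] [-0.92  0.33  0.12  1.71 -0.04  1.1   0.44] 0.4325176801878241
[-21.47670529 -39.87054172   0.31410005]
[-31.42510434 -64.77145637   5.33543515]
```

```bash
python3 -m jog '[[[-16,-30,0],[0,0,0],0],[[-16,-30,0],[0,0,0],0],[[-16,-30,0],[0,0,0],0],[[-16,-30,0],[0,0,0],0],[[-16,-30,0],[0,0,0],0],[[-16,-30,0],[0,0,0],0],[[-16,-30,0],[0,0,0],0],[[-16,-30,0],[0,0,0],0]]' && python3 -m jog '[[[-15.4,-28.8,0],[0,0,0],0],[[-15.4,-28.8,0],[0,0,0],0],[[-15.4,-28.8,0],[0,0,0],0],[[-15.4,-28.8,0],[0,0,0],0],[[-15.4,-28.8,0],[0,0,0],0],[[-15.4,-28.8,0],[0,0,0],0],[[-15.4,-28.8,0],[0,0,0],0],[[-15.4,-28.8,0],[0,0,0],0]]'
python3 - <<'E'
from cell import status
import numpy as np
s=status.state();print(np.round(s['q'],2))
for p in((.53,-.318,.18),):print(100*np.array(s['ee_rot']).T@(np.array(p)-np.array(s['tcp_pos'])))
E
```

```text
time_s: 1.43
tcp_pos: [0.4989, 0.069, 0.2525]
ee_rot: [[-0.943, 0.334, -0.0], [0.334, 0.943, 0.0], [0.0, 0.0, -1.0]]
ft_force: [1.0, -0.5, -0.3]
finger_gap: 0.003
grip_force: 0.0
time_s: 2.1
tcp_pos: [0.5477, -0.2549, 0.2524]
ee_rot: [[-0.942, 0.336, -0.0], [0.336, 0.942, -0.001], [0.0, -0.001, -1.0]]
ft_force: [0.4, -0.3, 1.0]
finger_gap: 0.003
grip_force: 0.0
[-0.04  0.36  0.48  1.72 -0.18  1.11  1.73]
[-0.45234465 -6.52922412  7.24916992]
```

```bash
python3 -m jog '[[[-0.4,-6.5,2],[0,0,0],0],[[-0.4,-6.5,2],[0,0,0],0],[[-0.4,-6.5,7.2],[0,0,0],0],[[-0.4,-6.5,7.2],[0,0,0],0],[[-0.4,-6.5,7.2],[0,0,0],0],[[-0.4,-6.5,7.2],[0,0,0],0]]'
python3 - <<'E'
from cell import viewer
import cv2,numpy as np
o=[]
for n,(x,y) in(('side',(340,260)),('top',(350,225))):
    f=viewer.read_camera(n)['frame'];o.append(cv2.resize(f[y-65:y+65,x-65:x+65],(400,400),interpolation=2))
cv2.imwrite('pics/near.png',np.hstack(o)[:,:,::-1])
E
```

```text
time_s: 2.6
tcp_pos: [0.5305, -0.3129, 0.1804]
ee_rot: [[-0.943, 0.332, -0.002], [0.332, 0.943, 0.001], [0.002, 0.001, -1.0]]
ft_force: [1.6, -0.8, -0.1]
finger_gap: 0.005
grip_force: 0.0
```

View pics/near.png

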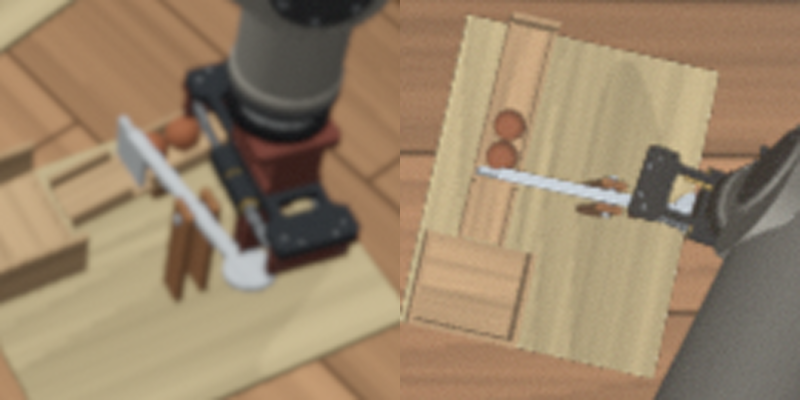

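The side crop shows the fingertips near (262,250), above and slightly beyond the pad at (245,265). This fits a tip 28 mm above it. The balls are still queued. Pressing down now.

```bash
python3 -m jog '[[[0,-0.3,1.5],[0,0,0],0],[[0,-0.3,2.5],[0,0,0],0],[[0,-0.3,3.2],[0,0,0],0],[[0,-0.3,4],[0,0,0],0],[[0,-0.3,4.8],[0,0,0],0],[[0,-0.3,5.6],[0,0,0],0],[[0,-0.3,6.3],[0,0,0],0],[[0,-0.3,6.5],[0,0,0],0]]'; python3 -m jog '[[[0,0,0],[0,0,0],0],[[0,0,0],[0,0,0],0],[[0,0,0],[0,0,0],0]]'
```

```text
time_s: 3.37
tcp_pos: [0.5298, -0.3191, 0.1164]
ee_rot: [[-0.942, 0.335, 0.002], [0.335, 0.942, -0.003], [-0.003, -0.002, -1.0]]
ft_force: [-1.7, -2.8, 8.1]
finger_gap: 0.008
grip_force: 4.3
time_s: 3.62
tcp_pos: [0.5298, -0.3192, 0.1172]
ee_rot: [[-0.942, 0.335, 0.002], [0.335, 0.942, -0.003], [-0.003, -0.002, -1.0]]
ft_force: [-2.4, -3.2, 8.0]
finger_gap: 0.009
grip_force: 4.1
```

```bash
R='x'; python3 -m jog '[[[0,0,0.3],[0,0,0],0],[[0,0,0.4],[0,0,0],0],[[0,0,0.4],[0,0,0],0],[[0,0,0.4],[0,0,0],0],[[0,0,0.4],[0,0,0],0],[[0,0,0.4],[0,0,0],0],[[0,0,0.4],[0,0,0],0],[[0,0,0.4],[0,0,0],0]]'; python3 -m jog '[[[0,0,0],[0,0,0],0],[[0,0,0],[0,0,0],0],[[0,0,0],[0,0,0],0],[[0,0,0],[0,0,0],0],[[0,0,0],[0,0,0],0],[[0,0,0],[0,0,0],0],[[0,0,0],[0,0,0],0],[[0,0,0],[0,0,0],0]]'
cat > look.py <<'E'
import sys
from cell import viewer
import cv2,numpy as np
o=[]
for n,(x,y) in(('side',(310,260)),('top',(335,225))):
    f=viewer.read_camera(n)['frame'];o.append(cv2.resize(f[y-65:y+65,x-65:x+65],(400,400),interpolation=2))
cv2.imwrite(f'pics/{sys.argv[1]}.png',np.hstack(o)[:,:,::-1])
E
python3 look.py press
```

```text
time_s: 4.28
tcp_pos: [0.53, -0.3191, 0.1151]
ee_rot: [[-0.942, 0.335, 0.003], [0.335, 0.942, -0.002], [-0.003, -0.001, -1.0]]
ft_force: [-6.9, 0.1, 23.0]
finger_gap: 0.004
grip_force: 11.0
time_s: 4.95
tcp_pos: [0.53, -0.3191, 0.1151]
ee_rot: [[-0.942, 0.335, 0.003], [0.335, 0.942, -0.002], [-0.004, -0.001, -1.0]]
ft_force: [-6.3, 0.5, 22.6]
finger_gap: 0.003
grip_force: 11.0
```

View pics/press.png

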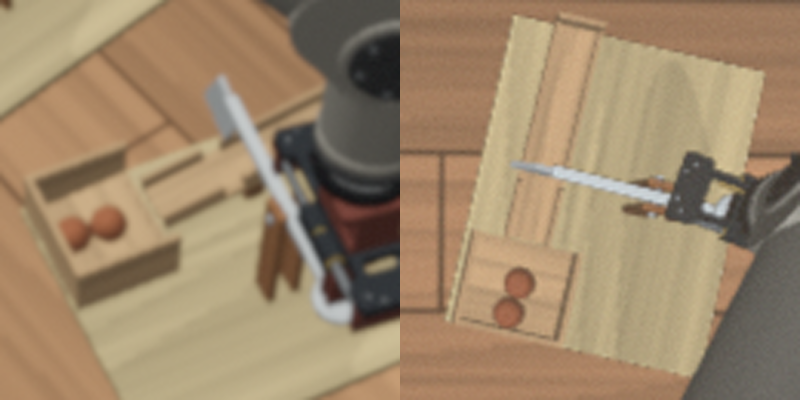

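Both balls are in the tray, at top crop (519,283) and (508,312), and the gate is up. I'll release smoothly now.

```bash
python3 -m jog '[[[0,0,-0.8],[0,0,0],0],[[0,0,-1.6],[0,0,0],0],[[0,0,-2.4],[0,0,0],0],[[0,0,-3.2],[0,0,0],0],[[0,0,-4],[0,0,0],0],[[0,0,-5],[0,0,0],0],[[0,0,-7],[0,0,0],0],[[0,0,-10],[0,0,0],0]]'; python3 -m jog '[[[0,0,-3],[0,0,0],0],[[0,0,-3],[0,0,0],0],[[0,0,-3],[0,0,0],0],[[0,0,-3],[0,0,0],0],[[0,0,-3],[0,0,0],0],[[0,0,-3],[0,0,0],0],[[0,0,-3],[0,0,0],0],[[0,0,-3],[0,0,0],0]]'; python3 look.py rel
```

```text
time_s: 5.72
tcp_pos: [0.5275, -0.316, 0.2101]
ee_rot: [[-0.943, 0.334, -0.005], [0.334, 0.943, 0.002], [0.006, 0.0, -1.0]]
ft_force: [0.8, -0.1, -0.2]
finger_gap: 0.004
grip_force: 0.0
time_s: 6.38
tcp_pos: [0.5289, -0.3171, 0.2409]
ee_rot: [[-0.942, 0.334, -0.001], [0.334, 0.942, 0.0], [0.001, -0.0, -1.0]]
ft_force: [0.7, 0.3, -0.5]
finger_gap: 0.004
grip_force: 0.0
```

View pics/rel.png

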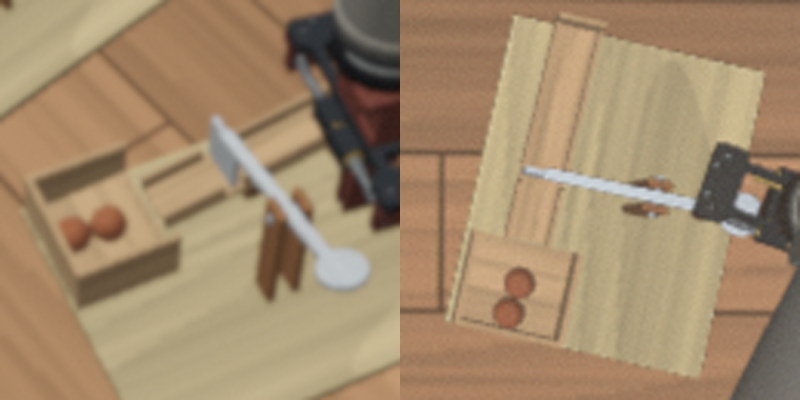

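The lever is back at rest with the pad at side crop (343,268). The gate is shut, both balls are in the tray and the tool is clear.

```bash
python3 -c "from cell import bot;print(bot.job_done())"
```

```text
the job is handed in; nothing more can be done
None
```

I pressed the large-ball rack's lever and held it until both balls had rolled into the catch tray, then let the gate shut again; the job was handed in at about 6.5 s with the arm clear and the other rack and bystanders not touched.

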